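Roll two dowel lengths onto the marking line

ROBOT

A 6-joint arm with a two-finger parallel gripper is mounted at the origin on the work surface. World frame = base frame: x ahead of the robot, y to its left, z up, the work surface at z = 0. Lengths are in mm, angles in degrees, forces in N, time in s.
With the tool pointing down it reaches from about 350 to 850 mm from the base axis. Payload 8.1 kg.
Tool frame: the origin (TCP) lies between the finger pads; the fingertips stand 17 mm ahead of it and the grasp point (between the pads) lies 2 mm behind it; z points along the fingers, y is the line along which they close (so a half turn about z gives the same grasp; the last joint's range is limited). The gripper opens to 85 mm and grips with 20 to 120 N. Pads are 22 mm wide; open, the fingers measure 114 mm over their backs; the gripper's body (76 mm by 85 mm) begins 54 mm behind the grasp point. The pads swing forward as they close: fully open they stand 13 mm farther back than shut.
Start: joints at [63.69, 7.471, 85.268, -0, 87.261, -4.893], TCP at [219.073, 558.581, 248.292] pointing down, gripper open.
Joint ranges: [-169.43, 169.43], [-51.17, 129.36], [1.28, 143.12], [-76.62, 256.62], [0, 156.53], [-152.29, 152.29]. Speed limits (degrees/s): [136.94, 136.94, 159.86, 180, 180, 180].

INTERFACE

Orientations are given as [roll, pitch, yaw] about the fixed x, y, z axes, in that order (R = Rz(yaw) Ry(pitch) Rx(roll)).
In Python, from bench import sense, snapshot, hand_in, trace, place_of gives the robot as it stands.
- The arm moves only by the shell command python3 -m handwheel 'ROWS' [FORCE]. ROWS is JSON, a list of rows, each a list of 7 numbers: the opening, from -1 (shut) to 1 (fully open), then the shift along the tool's x, y, z in cm, then the turn, a rotation vector about the tool's x, y, z in rad. A call has 1 to 12 rows; each row shifts and turns the commanded pose from where the row before left it, along the tool's axes as they then stand; what a row does not reach is not made up. A row lasts 1/12 s, in which the tool goes at most 41.7 mm and 7.16 degrees, less where a joint would pass 70% of its speed; a pose out of reach is approached as far as the arm can. A call with a gripper value outside its range is refused whole. The fingers move at their own pace and stop on an object; FORCE is the grip in N (left out, the last holds). Time passes only in rows, so rows that do not move let the fingers close. It gives the time, the measured TCP pose, the force, the opening and the grip force at its end, in the units of the state.
- sense(): the state, without advancing time (a new reading comes with each control period).
- snapshot(name): name is "scene" or "top" or "wrist"; returns a dict with "image" (480x640x3 uint8, red, green, blue), "intrinsics" (3x3 intrinsics, pixels), "k1" (the pictures are not rectified: a ray, as slopes to the right and down, at radius r is drawn at 1 + k1 r^2 times it, then the intrinsics apply), "R" (3x3) and "t" (3): a world point X has camera coordinates R X + t. Camera axes: x right, y down, z forward; pixel columns grow to the right and rows downward; lengths in mm; the calibration is good to about 2 mm. A picture is of the moment at which its call begins. There is no depth.
- hand_in(): hands the job in; it is judged then, once.
Trained networks look in a picture, given as the dict that the camera call returned (one of the last four; its "shot" number tells which), for a name from the list of things; names that differ only in an ending like _2 or _b are one class to them, and where a whole thing is asked for, a point or a joint stands for the part that bears it (a point fixed in the world has none). Each returns a list of dicts, best first, with "conf" (0 to 1); they miss things now and then, are a little off and sometimes report something else, mostly with a low value. They report only what shows in the picture. A call takes as long as a camera call. They do not tell look-alikes from the thing itself.
- trace(picture, query): "pixels" (480x640 bool, what is visible of it).
- place_of(picture, query): "location" ([x, y, z] in mm, in world coordinates, good to about 4 mm: a listed point, or the origin of a listed thing).
The state is a dict: "time": time; "joint_pos": joint angles; "qd": joint speeds; "joint_efforts": joint torques, N m; "tool_pos": TCP position; "tcp_rot": TCP orientation; "ft_force": force on the tool from outside, world axes, zero at the start; "wrist_torque": the same for the moment, N m; "finger_gap": finger opening in mm; "grip_force": force on a finger pad.
Only numpy, scipy, OpenCV 4.12 (cv2) and the standard library are available. Lean on these libraries where they do the work, as an engineer would, in place of code of your own. Each camera call takes 0.05 s, during which the arm holds its last target. There are 200 camera calls.

TASK

At the hardware counter, bring both wooden dowels onto the white line of the measuring board, ready for marking: push the top of each one sideways with a fingertip so that it rolls there, first the thick dowel, and only when it lies on the line the thin one. Each must come to rest lying along the line and centred over it. Do not lift or carry the dowels or just shove them along without rolling, and leave everything else where it stands.

Things in the scene. Friction and masses are not known exactly. Their poses are not given: they have to be found in the camera images.
- line (a point): Middle of the straight white line (5 mm wide, 370 mm long) on the black rubber face of the measuring board, a fixed plywood board 260 x 400 mm, 14 mm high, turned up to 0.3 rad either way. The point lies on the rubber, 14 mm above the counter; z up, y along the line, x square to it (away from the robot when the board is not turned).
- thick_dowel: Thick round beech rod, 38 mm in diameter, 120 mm long, about 95 g, lying on the rubber parallel to the line within 0.04 rad, 40 to 70 mm from it. Origin at mid-length on its axis, 19 mm above the rubber; y along the rod; z up at the start, turning as it rolls. The dowels lie on opposite sides of the line, about 95 mm either way of its middle, so they never meet; which is where varies.
- thin_dowel: Thin rod of the same wood, 26 mm in diameter, 120 mm long, about 45 g; origin (13 mm above the rubber) and axes as for the thick one. Either dowel rolls without slipping under a fingertip pressed lightly (4 to 25 N) on its top and moves half as far as the fingertip; rolling resistance stops it within a few mm when the fingertip stops or leaves.
- door_stop: Bystander: white round door stop, 32 mm in diameter, 36 mm high, standing on the board near the middle of its edge closest to the robot. Origin at the centre of its underside. Must stay.
- wood_foot: Bystander: dark tapered wooden furniture foot, 40 mm across, 50 mm high, standing on the board near the middle of its far edge. Origin at the centre of its underside. Must stay.
- glider_jar: Bystander: jar 64 mm across, 85 mm high, standing on the counter left of the board. Origin at the centre of its underside. Must stay.
- wax_can: Bystander: can 66 mm across, 70 mm high, standing on the counter right of the board. Origin at the centre of its underside. Must stay.
- tape_measure: Bystander: black tape measure 65 x 35 mm, 62 mm high, on the counter left of and nearer than the board. Origin at the centre of its underside. Must stay.
- driver: Bystander: screwdriver lying on the counter right of and nearer than the board. Must stay.
Things that resemble listed ones, but are neither listed nor needed, are in the scene too. What is shaped like the thin_dowel but red is not meant. Leave any orange look-alike of the thick_dowel alone.

How it is judged:
By the outcome, as a careful person would: the job done as asked, in the order asked, and still so for the second after the job is handed in, with the robot touching nothing.
It also fails if it takes over 56 s, if anything falls off the work surface, if the arm or the gripper's body presses on something with over 40 N, if the wrist force passes 120 N, or if a joint passes its speed limit or range.

## Working session

There is one attempt and no reset: what is moved stays moved. The work goes in short steps, Python scripts to look and compute and a shell command to move; the robot and the scene stay as the last step left them, time stands still between calls to the robot, and variables do not carry over. Pictures are saved under pics/ and viewed, at most 10 in all, crops included, and the job is handed in when it is done.

```bash
mkdir -p pics; ls
cat > h.py <<'E'
import numpy as np, cv2
from bench import sense, snapshot, hand_in, trace, place_of
def save(s,n,crop=None,k=1):
    im=s["image"][:,:,::-1]
    if crop: x0,y0,x1,y1=crop; im=im[y0:y1,x0:x1]
    cv2.imwrite(f"pics/{n}.png",cv2.resize(im,None,fx=k,fy=k,interpolation=cv2.INTER_CUBIC))
def ray(s,u,v,z):
    K=np.array(s["intrinsics"]);d=np.array([s["k1"],0,0,0,0],float)
    p=cv2.undistortPoints(np.array([[[u,v]]],float),K,d,None,None,(3,100,1e-9))[0,0] if 0 else None
    q=np.array([(u-K[0,2])/K[0,0],(v-K[1,2])/K[1,1]]);p=q.copy()
    for _ in range(50): p=q/(1+s["k1"]*(p@p))
    R=np.array(s["R"]);t=np.array(s["t"]);c=-R.T@t;w=R.T@np.array([p[0],p[1],1])
    return c+w*(z-c[2])/w[2]
def proj(s,X):
    K=np.array(s["intrinsics"]);c=np.array(s["R"])@np.array(X,float)+np.array(s["t"]);p=c[:2]/c[2];p=p*(1+s["k1"]*(p@p))
    return K[:2,:2]@p+K[:2,2]
E
python3 - <<'E'
from h import *
s=snapshot("top");save(s,"top0")
for q in ["line","thick_dowel","thin_dowel","door_stop","wood_foot"]:
    for r in place_of(s,q)[:4]: print(q,round(r["conf"],2),np.round(r["location"]),np.round(proj(s,r["location"])))
print({k:v for k,v in sense().items() if k in("time","tool_pos","tcp_rot","finger_gap","ft_force")})
E
```

```text
pics
line 0.58 [549. -44.  13.] [340. 214.]
thick_dowel 0.73 [ 592. -142.   35.] [381. 195.]
thick_dowel 0.68 [ 283. -230.   17.] [420. 327.]
thin_dowel 0.92 [519.  60.  26.] [296. 225.]
thin_dowel 0.73 [302. 194.  16.] [237. 316.]
door_stop 0.42 [454. -30.  17.] [334. 253.]
wood_foot 0.64 [652. -59.  15.] [346. 173.]
{'time': 0.3, 'tool_pos': array([218.98653899, 558.41387416, 247.92395003]), 'tcp_rot': array([-1.79960155e+02, -2.22877818e-03,  1.58583679e+02]), 'ft_force': array([0.63496144, 0.70364517, 0.02465736]), 'finger_gap': 85.49067863546928}
```

View pics/top0.png

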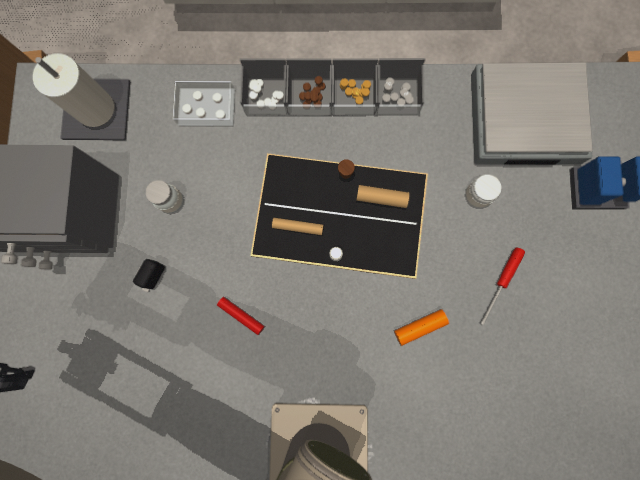

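The top view shows the board centred at about (340,215). The candidates are:
- **Thick:** beech rod at (383,197) on the rubber, or the orange look-alike at (421,327) on the counter.
- **Thin:** beech rod at (297,227) on the rubber, or the red look-alike at (240,316).

The wood-coloured rods on the board fit the description. I'll confirm that in a crop and measure them.

```bash
cat >> h.py <<'E'
def axis_of(s,mask,z):
    # oriented rectangle of a mask on plane z -> centre, angle of long axis vs world y, size
    c=max(cv2.findContours(mask.astype(np.uint8),0,cv2.CHAIN_APPROX_NONE)[0],key=cv2.contourArea)[:,0]
    P=np.array([ray(s,u,v,z)[:2] for u,v in c],np.float32)
    (cx,cy),(w,h),a=cv2.minAreaRect(P)
    B=cv2.boxPoints(((cx,cy),(w,h),a)); e=B[1]-B[0]; f=B[2]-B[1]; e=e if e@e>f@f else f
    if e[1]<0: e=-e
    return np.array([cx,cy]),np.degrees(np.arctan2(-e[0],e[1])),(w,h)
def white_line(s,roi=None):
    im=s["image"].astype(int); hsv=cv2.cvtColor(s["image"],cv2.COLOR_RGB2HSV)
    m=((hsv[:,:,2]>110)&(hsv[:,:,1]<60)).astype(np.uint8)
    if roi is not None: m=m*roi
    return m
E
python3 - <<'E'
from h import *
s=snapshot("top");save(s,"crop0",(240,145,440,285),4)
im=s["image"].astype(float).mean(2)
# line: centroid of brightness by column between ends
pts=[]
for u in range(272,412):
    vc=205+(u-265)*18/151; r=np.arange(int(vc)-4,int(vc)+6); w=np.clip(im[r,u]-60,0,None)
    if w.sum()>40: pts.append(ray(s,u,(r*w).sum()/w.sum(),14)[:2])
pts=np.array(pts,np.float32); vx,vy,x0,y0=cv2.fitLine(pts,cv2.DIST_HUBER,0,.01,.01).ravel()
if vy<0: vx,vy=-vx,-vy
print("line dir ang",np.degrees(np.arctan2(-vx,vy)),"pt",x0,y0,len(pts))
e1=ray(s,265.5,205,14);e2=ray(s,416.5,223.5,14);print("ends",e1,e2,np.linalg.norm(e1-e2),(e1+e2)/2)
n=np.array([vy,-vx]);t=np.array([vx,vy])
for q,r,z in(("thick_dowel",19,33),("thin_dowel",13,27)):
    for d in trace(s,q)[:3]:
        c,a,sz=axis_of(s,d["pixels"],z); rel=c-np.array([x0,y0])
        print(q,round(d["conf"],2),c,"ang",round(a,2),sz,"off line",rel@n,"along",rel@t)
s=snapshot("scene");save(s,"scene0")
E
```

```text
line dir ang -7.224602 pt 549.99994 -47.529697 140
ends [569.98051973 137.01155643  14.        ] [ 527.01818882 -227.59791348   14.        ] 367.13189376985446 [548.49935427 -45.29317852  14.        ]
thick_dowel 0.88 [ 588.65771484 -144.19422913] ang -9.01 (119.84835815429688, 38.10232162475586) off line 50.50732029719603 along -91.03551868324803
thick_dowel 0.66 [ 284.43383789 -230.7492218 ] ang 24.82 (38.08412170410156, 122.53300476074219) off line -240.4161673767805 along -215.16229250401966
thin_dowel 0.89 [304.41793823 185.69129944] ang -34.19 (122.38568115234375, 26.50523567199707) off line -272.9619640957805 along 200.48520109241326
thin_dowel 0.82 [516.10644531  57.54876709] ang -8.58 (122.37049865722656, 28.02463722229004) off line -46.83899245523111 along 99.98180388424908
```

View pics/crop0.png

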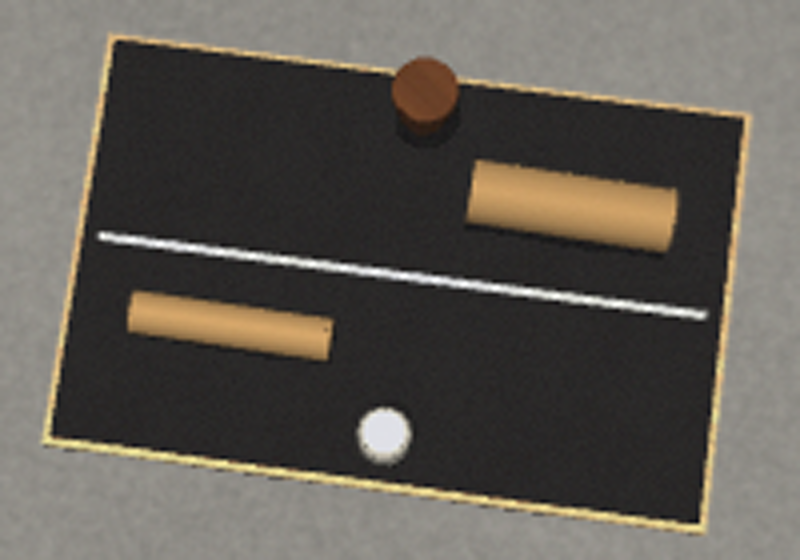

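View pics/scene0.png

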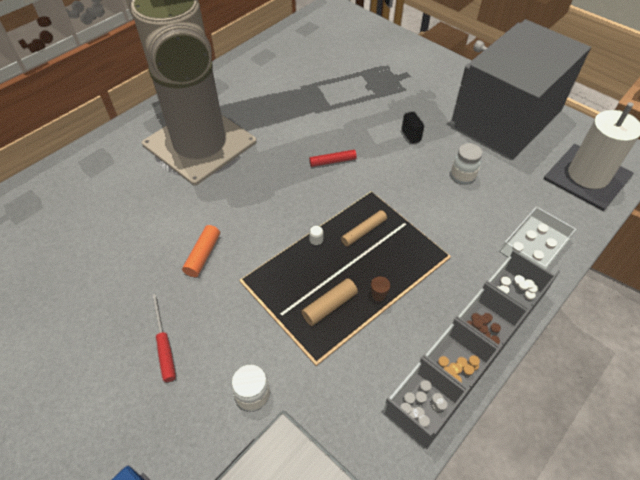

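The crop confirms beech rods on the rubber, thick at top (383,197) and thin at top (297,227); the orange and red ones lie off the board. Line angle is -7.2° and the offsets are +50.5 mm (thick) and -47 mm (thin). Next I swing over the board with the gripper shut.

```bash
python3 -m handwheel '[[-1,-3.6,0,0,0,0,0.06],[-1,-3.6,0,0,0,0,0.06],[-1,-3.6,0,0,0,0,0.06],[-1,-3.6,0,0,0,0,0.06],[-1,-3.6,0,0,0,0,0.06],[-1,-3.6,0,0,0,0,0.06],[-1,-3.6,0,0,0,0,0.06],[-1,-3.6,0,0,0,0,0.06],[-1,-3.6,0,0,0,0,0.06],[-1,-3.6,0,0,0,0,0.06],[-1,-3.6,0,0,0,0,0.06],[-1,-3.6,0,0,0,0,0.06]]' && python3 -m handwheel '[[-1,-3.6,0,0,0,0,0.06],[-1,-3.6,0,0,0,0,0.06],[-1,-3.6,0,0,0,0,0.06],[-1,-3.6,0,0,0,0,0.06],[-1,-3.6,0,0,0,0,0.06],[-1,-3.6,0,0,0,0,0.06],[-1,-3.6,0,0,0,0,0.06],[-1,-3.6,0,0,0,0,0.06],[-1,-3.6,0,0,0,0,0.06],[-1,-3.6,0,0,0,0,0.06],[-1,0,0,0,0,0,0],[-1,0,0,0,0,0,0]]'
python3 - <<'E'
from h import *
s=snapshot("wrist");save(s,"w0");t=sense()
R=np.array(s["R"]);print("cam",-R.T@np.array(s["t"]),t["tool_pos"],t["tcp_rot"],t["ft_force"])
for q in ["thick_dowel","thin_dowel"]:
    for d in place_of(s,q)[:2]: print(q,d["conf"],d["location"])
E
```

```text
time: 1.5
tool_pos: [542.4, 283.5, 248.3]
tcp_rot: [180.0, -0.0, 117.2]
ft_force: [0.2, -0.5, 0.4]
finger_gap: 0.1
grip_force: 0.0
time: 2.5
tool_pos: [614.1, -64.3, 248.3]
tcp_rot: [-180.0, 0.0, 82.8]
ft_force: [-1.3, 0.9, -0.1]
finger_gap: -0.1
grip_force: 0.0
cam [622.41747668   6.38126187 373.07638403] [614.23061279 -62.77356697 248.27805711] [-1.79996023e+02 -2.27329229e-02  8.28809058e+01] [-1.27468325  0.35242948 -0.13522274]
thick_dowel 0.63 [591.5, -141.2, 39.4]
thick_dowel 0.62 [284.6, -230.1, 17.6]
thin_dowel 0.63 [517.9, 54.5, 28.6]
```

View pics/w0.png

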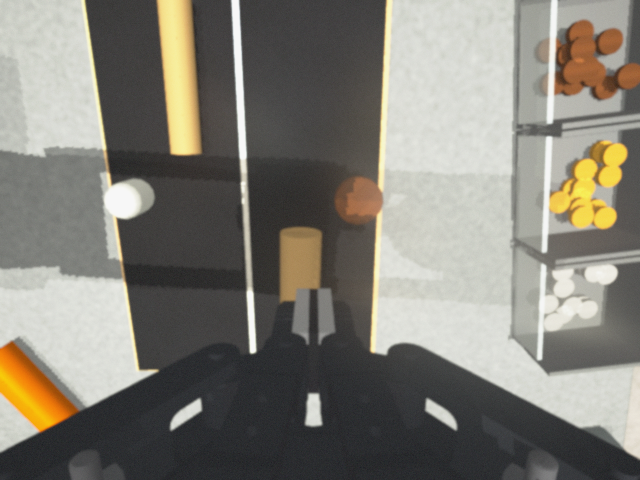

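The wrist view looks along the line: thick dowel end at (300,265), line at (245,200), thin dowel at (180,80). I shift so the camera is above the thick dowel to measure it closely.

```bash
cat >> h.py <<'E'
def relwrist(q,r,along,name=None):
    s=snapshot("wrist"); t=sense()
    if name: save(s,name)
    L0=np.array([549.5,-46.]);a=np.radians(-7.22);n=np.array([np.cos(a),np.sin(a)]);tt=np.array([-np.sin(a),np.cos(a)])
    im=s["image"].astype(float).mean(2)
    P=[]
    for al in np.arange(-170,171,3.):   # sample profiles across line
        o=np.arange(-12,12.1,.5);X=[np.r_[L0+tt*al+n*k,14] for k in o]
        uv=np.array([proj(s,x) for x in X])
        if (uv<2).any() or (uv[:,0]>637).any() or (uv[:,1]>477).any(): continue
        v=cv2.remap(im.astype(np.float32),uv[:,:1].astype(np.float32),uv[:,1:].astype(np.float32),1).ravel()
        hi=v>100
        if 5<hi.sum()<18 and np.ptp(np.where(hi)[0])<hi.sum(): P.append((al,o[hi].mean()))
    P=np.array(P); f=None
    if len(P)>5:
        f=np.polyfit(P[:,0],P[:,1],1); k=abs(np.polyval(f,P[:,0])-P[:,1])<2; f=np.polyfit(P[k,0],P[k,1],1)
        print("line: n pts",len(P),"al",P[:,0].min(),P[:,0].max(),"off",f[1],"slope deg",-np.degrees(np.arctan(f[0])))
    for d in trace(s,q)[:2]:
        c,ang,sz=axis_of(s,d["pixels"],14+r); rel=c-L0; al=rel@tt; off=rel@n
        if abs(al)>160 or abs(off)>100: continue
        print(q,round(d["conf"],2),"c",c.round(1),"along",round(al,1),"off nominal",round(off,2),"off seen line",None if f is None else round(off-np.polyval(f,al),2),"ang rel nominal",round(ang+7.22,2),"size",np.round(sz,1))
        dp=np.array(t["tool_pos"][:2])-c
        print("tool rel dowel: t(x)",round(dp@tt,1),"n(y)",round(dp@n,1),"tool z",t["tool_pos"][2],"rot",t["tcp_rot"].round(2),"F",np.round(t["ft_force"],1),"time",t["time"])
E
python3 -m handwheel '[[-1,-3.5,-0.5,0,0,0,0],[-1,-3.5,-0.5,0,0,0,0],[-1,-3.5,-0.5,0,0,0,0],[-1,-3.5,-0.5,0,0,0,0],[-1,0,0,0,0,0,0],[-1,0,0,0,0,0,0]]'
python3 -c '
from h import *
relwrist("thick_dowel",19,-95,"w1")'
```

```text
time: 3.15
tool_pos: [577.2, -199.0, 248.3]
tcp_rot: [180.0, -0.0, 82.9]
ft_force: [0.2, 1.2, -0.3]
finger_gap: -0.0
grip_force: 0.0
line: n pts 64 al -170.0 19.0 off 0.9910695207570205 slope deg 0.006777202215437797
thick_dowel 0.86 c [ 589.9 -144.6] along -92.8 off nominal 52.49 off seen line 51.48 ang rel nominal -1.23 size [126.6  39.2]
tool rel dowel: t(x) -54.3 n(y) -5.6 tool z 248.3193819665241 rot [ 1.7999e+02 -3.0000e-02  8.2980e+01] F [ 0.8  0.4 -0.3] time 3.2
```

View pics/w1.png

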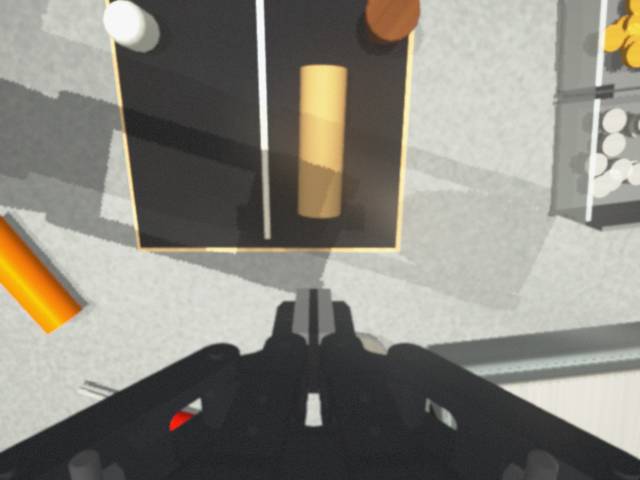

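```bash
python3 -m handwheel '[[-1,2.7,0.6,3,0,0,0],[-1,2.7,0.6,3,0,0,0],[-1,0,0,3.5,0,0,0],[-1,0,0,3.5,0,0,0],[-1,0,0,3.5,0,0,0],[-1,0,0,0.8,0,0,0],[-1,0,0,0,0,0,0],[-1,0,0,0.2,0,0,0],[-1,0,0,0,0,0,0]]' && python3 -m handwheel '[[-1,0,0,0.2,0,0,0],[-1,0,0,0,0,0,0]]' && python3 -m handwheel '[[-1,0,0,0.15,0,0,0],[-1,0,0,0,0,0,0]]'; python3 -m handwheel '[[-1,0,0,0.1,0,0,0],[-1,0,0,0,0,0,0]]'
```

```text
time: 4.0
tool_pos: [597.1, -146.1, 75.0]
tcp_rot: [179.9, 0.0, 83.0]
ft_force: [0.3, 0.8, 0.4]
finger_gap: 0.0
grip_force: 0.0
time: 4.17
tool_pos: [596.6, -146.6, 72.6]
tcp_rot: [179.9, 0.0, 83.0]
ft_force: [-0.5, 0.3, -0.8]
finger_gap: -0.3
grip_force: 0.0
time: 4.33
tool_pos: [596.0, -146.6, 70.1]
tcp_rot: [180.0, 0.0, 82.9]
ft_force: [-0.0, -0.5, 0.0]
finger_gap: -0.1
grip_force: 0.0
time: 4.5
tool_pos: [596.0, -146.7, 69.1]
tcp_rot: [180.0, 0.0, 82.9]
ft_force: [0.5, -0.1, 0.9]
finger_gap: -0.0
grip_force: 0.1
```

```bash
python3 -m handwheel '[[-1,0,0,0.05,0,0,0],[-1,0,0,0,0,0,0]]'; python3 -m handwheel '[[-1,0,0,0.05,0,0,0],[-1,0,0,0,0,0,0]]'
```

```text
time: 4.67
tool_pos: [596.4, -146.7, 69.0]
tcp_rot: [179.9, 0.0, 82.9]
ft_force: [1.1, 0.1, 3.2]
finger_gap: 0.4
grip_force: 2.0
time: 4.83
tool_pos: [596.8, -146.8, 69.0]
tcp_rot: [179.9, 0.0, 82.9]
ft_force: [0.3, 0.7, 6.6]
finger_gap: -0.2
grip_force: 3.3
```

Contact at the expected height and soft. Now I press to about 10 N and make the first stroke, with a slight turn to correct the rod's yaw.

```bash
python3 -m handwheel '[[-1,0,0,0.06,0,0,0],[-1,0,-0.2,0,0,0,-0.003],[-1,0,-0.3,0,0,0,-0.004],[-1,0,-0.3,0,0,0,-0.004],[-1,0,-0.3,0,0,0,-0.004],[-1,0,-0.3,0,0,0,-0.004],[-1,0,-0.3,0,0,0,-0.004]]'; python3 -m handwheel '[[-1,0,-0.3,0,0,0,-0.004],[-1,0,-0.2,0,0,0,-0.003],[-1,0,0,0,0,0,0],[-1,0,0,0,0,0,0]]'
python3 -m handwheel '[[-1,0,0,-0.3,0,0,0],[-1,0,0,-1.5,0,0,0],[-1,0,0,0,0,0,0]]'
python3 -c '
from h import *
relwrist("thick_dowel",19,-95,"w2")'
```

```text
time: 5.42
tool_pos: [580.3, -144.4, 68.9]
tcp_rot: [179.8, -0.0, 84.3]
ft_force: [0.1, 3.1, 9.1]
finger_gap: -0.1
grip_force: 4.6
time: 5.75
tool_pos: [575.3, -143.8, 68.9]
tcp_rot: [179.8, -0.0, 84.7]
ft_force: [-0.3, 3.1, 9.9]
finger_gap: -0.2
grip_force: 4.7
time: 6.0
tool_pos: [575.0, -144.5, 87.2]
tcp_rot: [179.9, 0.0, 84.7]
ft_force: [1.2, 0.3, 0.8]
finger_gap: -0.2
grip_force: 0.0
line: n pts 61 al -152.0 28.0 off 1.2622950819672123 slope deg -0.022724395759703392
thick_dowel 0.73 c [ 582.4 -127.7] along -76.9 off nominal 42.94 off seen line 41.71 ang rel nominal -1.08 size [91.6 38.7]
tool rel dowel: t(x) -17.6 n(y) -5.4 tool z 86.36999789461292 rot [1.7987e+02 4.0000e-02 8.4670e+01] F [-0.6 -0.5  0.1] time 6.05
```

View pics/w2.png

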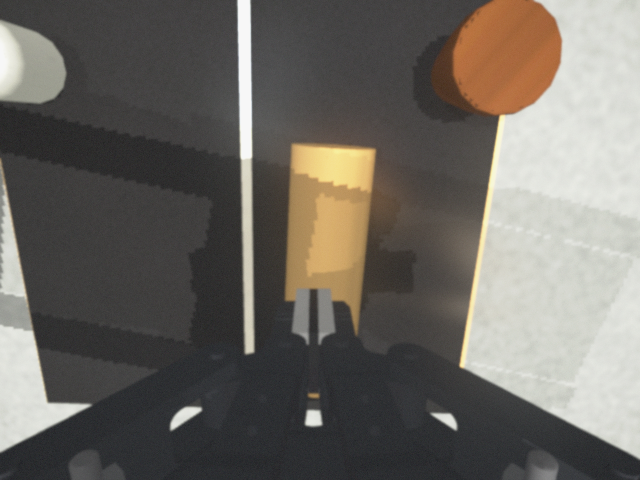

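The rod rolled about 10 mm for 22 mm of fingertip travel. The wrist view shows it at (330,220) with its near half hidden, so I refine the yaw measure with an edge-centre fit.

```bash
cat >> h.py <<'E'
def rod(q,r,al0,cam="wrist"):
    s=snapshot(cam); t=sense(); z=14+r
    L0=np.array([549.5,-46.]);a=np.radians(-7.22);n=np.array([np.cos(a),np.sin(a)]);tt=np.array([-np.sin(a),np.cos(a)])
    im=s["image"].astype(np.float32).mean(2)
    def samp(img,al,o,h): 
        uv=np.array([proj(s,np.r_[L0+tt*al+n*k,h]) for k in o],np.float32)
        return cv2.remap(img,uv[:,:1],uv[:,1:],1,borderValue=0).ravel()
    P=[]
    for al in np.arange(-170,171,2.):
        o=np.arange(-12,12.1,.25);v=samp(im,al,o,14);hi=v>100
        if 10<hi.sum()<36 and np.ptp(np.where(hi)[0])<hi.sum() and not hi[0] and not hi[-1]: P.append((al,o[hi].mean()))
    P=np.array(P); fl=[0,0]
    if len(P)>8:
        fl=np.polyfit(P[:,0],P[:,1],1); k=abs(np.polyval(fl,P[:,0])-P[:,1])<1.5; fl=np.polyfit(P[k,0],P[k,1],1); print("line off",fl[1].round(2),"slope",np.degrees(fl[0]).round(2),k.sum())
    for d in trace(s,q)[:2]:
        m=d["pixels"].astype(np.float32); E=[]
        o=np.arange(-90,90,.5)
        for al in np.arange(al0-56,al0+57,2.):
            hi=np.where(samp(m,al,o,z)>.5)[0]
            if len(hi) and 0.95*2*r<np.ptp(o[hi])<1.12*2*r and np.ptp(hi)<=len(hi): E.append((al,(o[hi[0]]+o[hi[-1]])/2))
        E=np.array(E)
        if len(E)<6: continue
        f=np.polyfit(*E.T,1); k=abs(np.polyval(f,E[:,0])-E[:,1])<1.5; f=np.polyfit(*E[k].T,1)
        off=np.polyval(f,al0); rel=np.array(t["tool_pos"][:2])-L0
        print(q,round(d["conf"],2),"n",k.sum(),"al",E[k,0].min(),E[k,0].max(),"OFF",round(off-np.polyval(fl,al0),2),"YAW",round(np.degrees(-f[0]+fl[0]),2),"tool along",round(rel@tt,1),"tool n rel rod",round(rel@n-off,1),"t",t["time"],"z",t["tool_pos"][2].round(1))
E
python3 -c '
from h import *
rod("thick_dowel",19,-93);rod("thick_dowel",19,-93,"top");rod("thick_dowel",19,-93,"scene")'
```

```text
line off 1.22 slope -0.0 91
thick_dowel 0.72 n 32 al -99.0 -37.0 OFF 41.33 YAW -1.54 tool along -94.3 tool n rel rod -6.1 t 6.15 z 84.8
line off 0.67 slope 0.01 89
thick_dowel 0.81 n 18 al -149.0 -39.0 OFF 41.15 YAW -2.28 tool along -94.1 tool n rel rod -5.8 t 6.25 z 84.2
line off 2.24 slope 0.41 54
thick_dowel 0.56 n 25 al -123.0 -69.0 OFF 42.41 YAW -6.23 tool along -94.1 tool n rel rod -8.0 t 6.35 z 84.3
```

Turning the tool didn't yaw the rod (still about -1.5 to -2°). I'll make the next stroke off-centre, toward the end that lags.

```bash
python3 -m handwheel '[[-1,1.7,0.6,0,0,0,0.016],[-1,1.7,0.6,0,0,0,0.017],[-1,0,0,1.0,0,0,0],[-1,0,0,0.4,0,0,0],[-1,0,0,0.2,0,0,0],[-1,0,0,0.2,0,0,0],[-1,0,0,0,0,0,0]]'; python3 -m handwheel '[[-1,0,-0.2,0,0,0,0],[-1,0,-0.3,0,0,0,0],[-1,0,-0.3,0,0,0,0],[-1,0,-0.3,0,0,0,0],[-1,0,-0.3,0,0,0,0],[-1,0,-0.3,0,0,0,0],[-1,0,-0.3,0,0,0,0],[-1,0,-0.3,0,0,0,0],[-1,0,-0.1,0,0,0,0],[-1,0,0,0,0,0,0],[-1,0,0,0,0,0,0]]'
python3 -m handwheel '[[-1,0,0,-0.3,0,0,0],[-1,0,0,-1.5,0,0,0],[-1,0,0,0,0,0,0],[-1,0,0,0,0,0,0]]'
python3 -c '
from h import *
rod("thick_dowel",19,-93);rod("thick_dowel",19,-93,"top")'
```

```text
time: 6.98
tool_pos: [590.8, -111.5, 68.9]
tcp_rot: [179.8, -0.1, 82.8]
ft_force: [1.2, 6.1, 10.4]
finger_gap: -0.0
grip_force: 5.5
time: 7.9
tool_pos: [566.4, -108.4, 68.6]
tcp_rot: [179.9, -0.1, 82.8]
ft_force: [0.1, 6.2, 10.9]
finger_gap: 0.0
grip_force: 5.3
time: 8.23
tool_pos: [565.8, -109.2, 85.5]
tcp_rot: [179.9, 0.0, 82.8]
ft_force: [-0.5, -0.0, -0.3]
finger_gap: 0.1
grip_force: 0.0
line off 1.16 slope 0.08 65
thick_dowel 0.73 n 15 al -65.0 -37.0 OFF 30.56 YAW -0.78 tool along -60.5 tool n rel rod -8.0 t 8.2833 z 84.8
line off 0.7 slope 0.01 88
thick_dowel 0.67 n 10 al -127.0 -107.0 OFF 27.59 YAW 3.07 tool along -60.2 tool n rel rod -5.2 t 8.3833 z 84.2
```

```bash
python3 -m handwheel '[[-1,-2.5,0,-3,0,0,0],[-1,-3,0,-4,0,0,0],[-1,-3,0,-3,0,0,0],[-1,0,0,0,0,0,0],[-1,0,0,0,0,0,0]]'
python3 -c '
from h import *
rod("thick_dowel",19,-93);rod("thick_dowel",19,-93,"top");relwrist("thick_dowel",19,0)'
```

```text
time: 8.85
tool_pos: [556.6, -189.4, 180.2]
tcp_rot: [179.8, 0.1, 82.6]
ft_force: [0.8, -0.1, -0.8]
finger_gap: 0.3
grip_force: 0.0
line off 1.07 slope -0.02 25
line off 0.69 slope 0.0 122
thick_dowel 0.85 n 25 al -145.0 -37.0 OFF 29.54 YAW -1.49 tool along -138.5 tool n rel rod -7.6 t 9.0 z 175.9
line: n pts 20 al -170.0 10.0 off 1.0556632288133638 slope deg 0.009088587730983824
thick_dowel 0.97 c [ 568.6 -143.2] along -94.0 off nominal 31.18 off seen line 30.11 ang rel nominal -1.4 size [128.3  38.3]
tool rel dowel: t(x) -44.2 n(y) -8.6 tool z 175.79523389338163 rot [-1.798e+02 -7.000e-02  8.284e+01] F [ 0.3  0.1 -0.8] time 9.1
```

Yaw unchanged at about -1.45° (0.025 rad, within the starting band), offset 29.8 mm. I continue with centred strokes.

```bash
python3 -m handwheel '[[-1,2,0.65,2.5,0,0,0],[-1,2.5,0.7,2.5,0,0,0],[-1,0,0,2.5,0,0,0],[-1,0,0,2,0,0,0],[-1,0,0,0.6,0,0,0],[-1,0,0,0,0,0,0],[-1,0,0,0.2,0,0,0],[-1,0,0,0.2,0,0,0],[-1,0,0,0.15,0,0,0],[-1,0,0,0,0,0,0]]'
```

```text
time: 9.98
tool_pos: [575.2, -144.8, 72.5]
tcp_rot: [179.9, 0.0, 82.8]
ft_force: [-0.2, 0.1, 0.1]
finger_gap: -0.1
grip_force: 0.0
```

```bash
python3 -m handwheel '[[-1,0,0,0.3,0,0,0],[-1,0,0,0.2,0,0,0],[-1,0,0,0,0,0,0]]'; python3 -m handwheel '[[-1,0,-0.2,0,0,0,0],[-1,0,-0.3,0,0,0,0],[-1,0,-0.3,0,0,0,0],[-1,0,-0.3,0,0,0,0],[-1,0,-0.3,0,0,0,0],[-1,0,-0.3,0,0,0,0],[-1,0,-0.2,0,0,0,0],[-1,0,-0.1,0,0,0,0],[-1,0,0,0,0,0,0],[-1,0,0,0,0,0,0]]'
python3 -m handwheel '[[-1,0,0,-0.3,0,0,0],[-1,0,0,-0.7,0,0,0],[-1,0,0.5,0,0,0,0],[-1,0,0.5,0,0,0,0],[-1,0,0,0.6,0,0,0],[-1,0,0,0.2,0,0,0],[-1,0,0,0.2,0,0,0],[-1,0,0,0,0,0,0]]'
python3 -c '
from h import *
rod("thick_dowel",19,-93)'
```

```text
time: 10.23
tool_pos: [576.6, -145.0, 68.8]
tcp_rot: [179.7, 0.0, 82.8]
ft_force: [-0.6, 1.3, 9.1]
finger_gap: 0.0
grip_force: 4.3
time: 11.07
tool_pos: [556.6, -142.0, 68.9]
tcp_rot: [179.7, 0.0, 82.8]
ft_force: [-0.7, 2.6, 10.4]
finger_gap: 0.0
grip_force: 5.1
time: 11.73
tool_pos: [567.1, -143.6, 68.7]
tcp_rot: [179.7, 0.0, 82.8]
ft_force: [0.5, 1.6, 12.9]
finger_gap: 0.2
grip_force: 7.0
line off 1.23 slope 0.01 34
thick_dowel 0.87 n 29 al -93.0 -37.0 OFF 20.8 YAW -1.66 tool along -94.6 tool n rel rod 7.6 t 11.7833 z 68.7
```

```bash
python3 -m handwheel '[[-1,0,-0.2,0,0,0,0],[-1,0,-0.3,0,0,0,0],[-1,0,-0.3,0,0,0,0],[-1,0,-0.3,0,0,0,0],[-1,0,-0.3,0,0,0,0],[-1,0,-0.3,0,0,0,0],[-1,0,-0.3,0,0,0,0],[-1,0,-0.3,0,0,0,0],[-1,0,-0.1,0,0,0,0],[-1,0,0,0,0,0,0],[-1,0,0,0,0,0,0]]'
python3 -m handwheel '[[-1,0,0,-0.3,0,0,0],[-1,-2.5,0,-2.5,0,0,0],[-1,-2.5,0,-3,0,0,0],[-1,0,0,-3,0,0,0],[-1,0,0,0,0,0,0],[-1,0,0,0,0,0,0]]'
python3 -c '
from h import *
rod("thick_dowel",19,-93);rod("thick_dowel",19,-93,"top");relwrist("thick_dowel",19,0)'
```

```text
time: 12.75
tool_pos: [543.0, -140.1, 68.7]
tcp_rot: [179.7, -0.0, 82.8]
ft_force: [0.2, 4.0, 16.1]
finger_gap: -0.1
grip_force: 8.0
time: 13.25
tool_pos: [535.6, -190.6, 156.2]
tcp_rot: [179.8, 0.1, 82.7]
ft_force: [-1.1, -0.8, -1.1]
finger_gap: -0.1
grip_force: 0.0
line off 1.09 slope -0.01 15
thick_dowel 0.91 n 57 al -149.0 -37.0 OFF 8.62 YAW -1.36 tool along -144.5 tool n rel rod -6.6 t 13.3 z 154.2
line off 0.69 slope 0.01 102
thick_dowel 0.71 n 23 al -141.0 -39.0 OFF 8.59 YAW -1.62 tool along -143.8 tool n rel rod -7.2 t 13.4 z 152.4
line: n pts 10 al -170.0 -2.0 off 0.9999999999999997 slope deg -5.943402571059015e-17
thick_dowel 0.7 c [ 547.5 -139.7] along -93.2 off nominal 9.8 off seen line 8.8 ang rel nominal -1.45 size [129.3  39.1]
tool rel dowel: t(x) -50.5 n(y) -7.8 tool z 152.36880389623485 rot [-1.7981e+02 -6.0000e-02  8.2810e+01] F [-0.3  0.6  0.3] time 13.5
```

```bash
python3 -m handwheel '[[-1,2.5,0.6,2,0,0,0],[-1,2.5,0.6,2,0,0,0],[-1,0,0,2.5,0,0,0],[-1,0,0,1,0,0,0],[-1,0,0,0.3,0,0,0],[-1,0,0,0.2,0,0,0],[-1,0,0,0,0,0,0],[-1,0,0,0,0,0,0]]'
```

```text
time: 14.22
tool_pos: [553.5, -142.5, 75.9]
tcp_rot: [179.9, 0.0, 82.7]
ft_force: [-0.8, 0.3, 0.9]
finger_gap: -0.1
grip_force: 0.0
```

```bash
python3 -m handwheel '[[-1,0,0,0.4,0,0,0],[-1,0,0,0.2,0,0,0],[-1,0,0,0.2,0,0,0],[-1,0,0,0.05,0,0,0],[-1,0,0,0,0,0,0]]'; python3 -m handwheel '[[-1,0,-0.2,0,0,0,0],[-1,0,-0.3,0,0,0,0],[-1,0,-0.3,0,0,0,0],[-1,0,-0.3,0,0,0,0],[-1,0,-0.3,0,0,0,0],[-1,0,-0.2,0,0,0,0],[-1,0,-0.1,0,0,0,0],[-1,0,0,0,0,0,0],[-1,0,0,0,0,0,0]]'
python3 -m handwheel '[[-1,0,0,-0.3,0,0,0],[-1,-2.5,0,-2.5,0,0,0],[-1,-2.5,0,-3,0,0,0],[-1,0,0,-3,0,0,0],[-1,0,0,0,0,0,0],[-1,0,0,0,0,0,0]]'
python3 -c '
from h import *
rod("thick_dowel",19,-93);rod("thick_dowel",19,-93,"top");relwrist("thick_dowel",19,0)'
```

```text
time: 14.63
tool_pos: [555.1, -142.4, 68.8]
tcp_rot: [179.7, 0.1, 82.8]
ft_force: [0.8, 0.5, 11.2]
finger_gap: -0.2
grip_force: 5.5
time: 15.38
tool_pos: [538.2, -139.9, 68.8]
tcp_rot: [179.7, 0.0, 82.8]
ft_force: [-0.0, 2.0, 12.1]
finger_gap: 0.1
grip_force: 6.1
time: 15.88
tool_pos: [531.1, -190.3, 156.8]
tcp_rot: [179.7, 0.1, 82.7]
ft_force: [0.0, 0.4, -0.5]
finger_gap: 0.1
grip_force: 0.0
line off 1.08 slope 0.0 15
thick_dowel 0.57 n 56 al -149.0 -37.0 OFF 0.7 YAW -1.24 tool along -144.7 tool n rel rod -3.2 t 15.9333 z 154.6
line off 0.68 slope 0.01 101
thick_dowel 0.93 n 15 al -141.0 -37.0 OFF 0.86 YAW -1.19 tool along -143.9 tool n rel rod -4.2 t 16.0333 z 152.5
line: n pts 10 al -170.0 -2.0 off 1.0349191634812727 slope deg -0.013005176064460354
thick_dowel 0.72 c [ 539.4 -138.5] along -93.0 off nominal 1.61 off seen line 0.6 ang rel nominal -1.44 size [129.7  38.8]
tool rel dowel: t(x) -50.8 n(y) -4.4 tool z 152.2301504451127 rot [-1.7984e+02 -5.0000e-02  8.2810e+01] F [-0.8 -0.6 -0.5] time 16.1333
```

Thick dowel is on the line (0.7 mm off, about 1.3° yaw). Now over to the thin one.

```bash
python3 -m handwheel '[[-1,3.8,-0.8,0,0,0,0],[-1,3.8,-0.8,0,0,0,0],[-1,3.8,-0.8,0,0,0,0],[-1,3.8,-0.9,0,0,0,0],[-1,3.8,-1,0,0,0,0],[-1,0,0,0,0,0,0],[-1,0,0,0,0,0,0],[-1,0,0,0,0,0,0]]'
python3 -c '
from h import *
rod("thin_dowel",13,100);rod("thin_dowel",13,100,"top");relwrist("thin_dowel",13,0,"w3")'
```

```text
time: 16.85
tool_pos: [510.5, 5.0, 153.5]
tcp_rot: [-180.0, 0.0, 82.9]
ft_force: [-0.1, 0.0, -0.4]
finger_gap: 0.1
grip_force: 0.0
line off 0.87 slope 0.0 82
line off 0.66 slope 0.01 36
thin_dowel 0.63 n 17 al 122.0 154.0 OFF -45.89 YAW -1.62 tool along 44.4 tool n rel rod 0.6 t 17.0 z 153.7
line: n pts 56 al -29.0 169.0 off 0.9120609201064881 slope deg 0.004879535984698845
thin_dowel 0.56 c [516.8  56.7] along 97.7 off nominal -45.31 off seen line -46.21 ang rel nominal -0.26 size [125.8  26.6]
tool rel dowel: t(x) -53.2 n(y) 0.8 tool z 153.83289527494557 rot [-1.7998e+02  1.0000e-02  8.2680e+01] F [ 0.7  0.7 -0.9] time 17.1
```

View pics/w3.png

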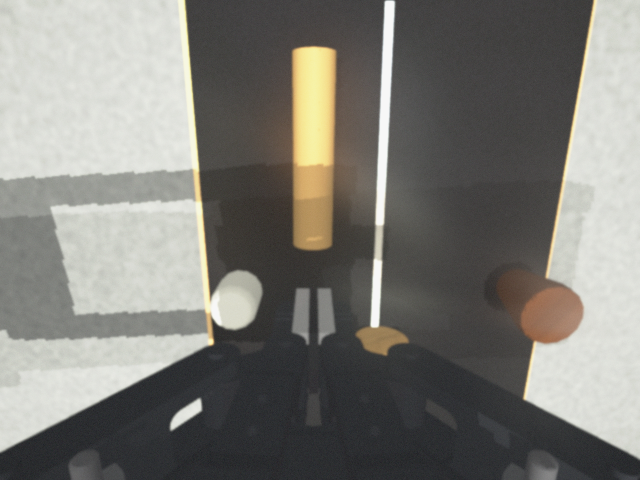

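The thin rod is at (314,150) in the wrist view, offset -46 mm, mid-length about 53 mm ahead of the tool.

```bash
python3 -m handwheel '[[-1,2.6,-0.3,2,0,0,0],[-1,2.7,-0.3,2,0,0,0],[-1,0,0,2.5,0,0,0],[-1,0,0,2,0,0,0],[-1,0,0,0.7,0,0,0],[-1,0,0,0,0,0,0],[-1,0,0,0,0,0,0]]'; python3 -m handwheel '[[-1,0,0,0.1,0,0,0],[-1,0,0,0,0,0,0]]'
```

```text
time: 17.73
tool_pos: [511.7, 57.7, 62.4]
tcp_rot: [-180.0, 0.0, 82.7]
ft_force: [1.1, -0.9, 0.8]
finger_gap: 0.3
grip_force: 0.0
time: 17.9
tool_pos: [512.9, 57.8, 62.6]
tcp_rot: [179.8, -0.0, 82.7]
ft_force: [-0.7, -0.0, -0.1]
finger_gap: -0.4
grip_force: 0.0
```

```bash
python3 -m handwheel '[[-1,0,-0.1,0.3,0,0,0],[-1,0,-0.1,0.2,0,0,0],[-1,0,0,0.1,0,0,0],[-1,0,0,0,0,0,0]]'; python3 -m handwheel '[[-1,0,0,0.05,0,0,0],[-1,0,0,0,0,0,0]]'
```

```text
time: 18.23
tool_pos: [511.1, 58.2, 56.8]
tcp_rot: [179.8, -0.0, 82.8]
ft_force: [0.1, -1.3, 7.7]
finger_gap: -0.0
grip_force: 4.1
time: 18.4
tool_pos: [511.5, 58.2, 56.7]
tcp_rot: [179.8, -0.0, 82.8]
ft_force: [-0.2, -1.4, 10.5]
finger_gap: 0.2
grip_force: 5.5
```

```bash
python3 -m handwheel '[[-1,0,0.2,0,0,0,0],[-1,0,0.3,0,0,0,0],[-1,0,0.3,0,0,0,0],[-1,0,0.3,0,0,0,0],[-1,0,0.3,0,0,0,0],[-1,0,0.3,0,0,0,0],[-1,0,0.3,0,0,0,0],[-1,0,0.2,0,0,0,0],[-1,0,0,0,0,0,0],[-1,0,0,0,0,0,0]]'
python3 -m handwheel '[[-1,0,0,-0.3,0,0,0],[-1,0,0,-0.7,0,0,0],[-1,0,-0.6,0,0,0,0],[-1,0,-0.5,0,0,0,0],[-1,0,0,0.6,0,0,0],[-1,0,0,0.2,0,0,0],[-1,0,0,0.2,0,0,0],[-1,0,0,0,0,0,0]]'
python3 -c '
from h import *
rod("thin_dowel",13,98);relwrist("thin_dowel",13,0)'
```

```text
time: 19.23
tool_pos: [533.6, 55.2, 56.9]
tcp_rot: [179.7, 0.0, 82.8]
ft_force: [0.8, -2.8, 10.8]
finger_gap: 0.2
grip_force: 5.6
time: 19.9
tool_pos: [522.3, 56.9, 56.4]
tcp_rot: [179.8, -0.0, 82.8]
ft_force: [-2.3, -0.3, 13.4]
finger_gap: -0.1
grip_force: 7.1
line off 0.92 slope 0.0 31
thin_dowel 0.89 n 26 al 104.0 154.0 OFF -33.52 YAW -0.77 tool along 98.7 tool n rel rod -7.4 t 19.95 z 56.4
line: n pts 20 al 70.0 169.0 off 0.8170578231292517 slope deg -0.03702787956444095
thin_dowel 0.93 c [532.8  76.3] along 119.2 off nominal -31.94 off seen line -32.83 ang rel nominal -0.45 size [79.5 26. ]
tool rel dowel: t(x) -20.6 n(y) -8.0 tool z 56.343149646923045 rot [ 1.7979e+02 -1.0000e-02  8.2780e+01] F [-1.9 -1.2 14.4] time 20.05
```

```bash
python3 -m handwheel '[[-1,0,0.2,0,0,0,0],[-1,0,0.3,0,0,0,0],[-1,0,0.3,0,0,0,0],[-1,0,0.3,0,0,0,0],[-1,0,0.3,0,0,0,0],[-1,0,0.3,0,0,0,0],[-1,0,0.3,0,0,0,0],[-1,0,0.3,0,0,0,0],[-1,0,0.2,0,0,0,0],[-1,0,0.1,0,0,0,0],[-1,0,0,0,0,0,0],[-1,0,0,0,0,0,0]]'
python3 -m handwheel '[[-1,0,0,-0.3,0,0,0],[-1,0,0,-0.7,0,0,0],[-1,0,-0.6,0,0,0,0],[-1,0,-0.5,0,0,0,0],[-1,0,0,0.6,0,0,0],[-1,0,0,0.2,0,0,0],[-1,0,0,0.15,0,0,0],[-1,0,0,0,0,0,0]]'
python3 -c '
from h import *
rod("thin_dowel",13,98)'
```

```text
time: 21.1
tool_pos: [548.8, 53.3, 56.7]
tcp_rot: [179.7, 0.0, 82.8]
ft_force: [0.7, -2.1, 15.4]
finger_gap: -0.0
grip_force: 7.5
time: 21.77
tool_pos: [536.9, 55.1, 56.5]
tcp_rot: [179.8, -0.0, 82.8]
ft_force: [-2.0, -0.9, 13.4]
finger_gap: -0.2
grip_force: 6.3
line off 1.42 slope -0.15 10
thin_dowel 0.89 n 26 al 104.0 154.0 OFF -19.11 YAW -0.36 tool along 98.7 tool n rel rod -7.3 t 21.8167 z 56.5
```

Rod at about -19. One stroke of 24 mm, then back off to measure.

```bash
python3 -m handwheel '[[-1,0,0.2,0,0,0,0],[-1,0,0.3,0,0,0,0],[-1,0,0.3,0,0,0,0],[-1,0,0.3,0,0,0,0],[-1,0,0.3,0,0,0,0],[-1,0,0.3,0,0,0,0],[-1,0,0.3,0,0,0,0],[-1,0,0.2,0,0,0,0],[-1,0,0.2,0,0,0,0],[-1,0,0,0,0,0,0],[-1,0,0,0,0,0,0]]'
python3 -m handwheel '[[-1,0,0,-0.3,0,0,0],[-1,-2.5,0,-2.5,0,0,0],[-1,-2.5,0,-3,0,0,0],[-1,0,0,-3,0,0,0],[-1,0,0,0,0,0,0],[-1,0,0,0,0,0,0]]'
python3 -c '
from h import *
rod("thin_dowel",13,98);rod("thin_dowel",13,98,"top");relwrist("thin_dowel",13,0)'
```

```text
time: 22.78
tool_pos: [561.3, 51.8, 56.8]
tcp_rot: [179.7, 0.0, 82.8]
ft_force: [-0.4, -2.8, 12.7]
finger_gap: -0.2
grip_force: 6.7
time: 23.28
tool_pos: [554.1, 2.2, 144.7]
tcp_rot: [179.8, -0.0, 82.7]
ft_force: [-0.5, -0.5, 0.1]
finger_gap: 0.2
grip_force: 0.0
line off 0.62 slope 0.25 15
line off 0.71 slope 0.01 23
thin_dowel 0.91 n 35 al 80.0 154.0 OFF -7.7 YAW -0.65 tool along 48.8 tool n rel rod 2.9 t 23.4333 z 141.0
line: n pts 9 al -77.0 169.0 off 1.0000000000000002 slope deg -1.4840002044094021e-16
thin_dowel 0.64 c [555.   50.9] along 96.8 off nominal -6.69 off seen line -7.69 ang rel nominal -0.53 size [125.9  26.7]
tool rel dowel: t(x) -47.9 n(y) 2.6 tool z 140.9513839570484 rot [-179.81    0.     82.81] F [0.1 0.2 0.1] time 23.5333
```

```bash
python3 -m handwheel '[[-1,2.4,-0.4,2,0,0,0],[-1,2.4,-0.3,2,0,0,0],[-1,0,0,2.5,0,0,0],[-1,0,0,1,0,0,0],[-1,0,0,0.3,0,0,0],[-1,0,0,0,0,0,0],[-1,0,0,0,0,0,0]]'
```

```text
time: 24.17
tool_pos: [552.6, 50.6, 65.9]
tcp_rot: [180.0, 0.0, 82.7]
ft_force: [1.0, -0.0, 0.8]
finger_gap: 0.2
grip_force: 0.0
```

```bash
python3 -m handwheel '[[-1,0,-0.1,0.3,0,0,0],[-1,0,-0.1,0.2,0,0,0],[-1,0,0,0.15,0,0,0],[-1,0,0,0,0,0,0]]'; python3 -m handwheel '[[-1,0,0,0.1,0,0,0],[-1,0,0,0,0,0,0]]'
```

```text
time: 24.5
tool_pos: [550.0, 51.1, 58.6]
tcp_rot: [180.0, -0.0, 82.8]
ft_force: [-0.2, 0.3, -0.0]
finger_gap: 0.3
grip_force: 0.0
time: 24.67
tool_pos: [550.0, 51.3, 57.5]
tcp_rot: [180.0, 0.0, 82.8]
ft_force: [-0.1, -0.1, -0.2]
finger_gap: 0.2
grip_force: 0.0
```

```bash
python3 -m handwheel '[[-1,0,0,0.1,0,0,0],[-1,0,0,0.1,0,0,0],[-1,0,0,0,0,0,0]]'; python3 -m handwheel '[[-1,0,0.2,0,0,0,0],[-1,0,0.3,0,0,0,0],[-1,0,0.3,0,0,0,0],[-1,0,0.3,0,0,0,0],[-1,0,0.25,0,0,0,0],[-1,0,0.15,0,0,0,0],[-1,0,0.05,0,0,0,0],[-1,0,0,0,0,0,0],[-1,0,0,0,0,0,0]]'
python3 -m handwheel '[[-1,0,0,-0.3,0,0,0],[-1,-2.5,0,-2.5,0,0,0],[-1,-2.5,0,-3,0,0,0],[-1,0,0,-3,0,0,0],[-1,0,0,0,0,0,0],[-1,0,0,0,0,0,0]]'
python3 -c '
from h import *
rod("thin_dowel",13,98);rod("thin_dowel",13,98,"top");relwrist("thin_dowel",13,0)'
```

```text
time: 24.92
tool_pos: [551.4, 51.2, 56.9]
tcp_rot: [179.8, -0.0, 82.8]
ft_force: [-0.3, -0.8, 5.6]
finger_gap: -0.2
grip_force: 3.1
time: 25.67
tool_pos: [566.7, 49.1, 56.9]
tcp_rot: [179.8, 0.0, 82.8]
ft_force: [-0.1, -1.5, 6.3]
finger_gap: 0.2
grip_force: 3.4
time: 26.17
tool_pos: [560.8, -0.7, 146.2]
tcp_rot: [179.7, -0.0, 82.7]
ft_force: [0.8, 0.0, -0.1]
finger_gap: 0.3
grip_force: 0.0
line off 0.99 slope -0.0 16
thin_dowel 0.62 n 57 al 42.0 154.0 OFF 0.67 YAW -0.39 tool along 46.6 tool n rel rod 2.5 t 26.2167 z 144.2
line off 0.81 slope 0.09 18
thin_dowel 0.77 n 16 al 80.0 154.0 OFF 0.29 YAW -0.21 tool along 46.9 tool n rel rod 1.5 t 26.3167 z 142.0
line: n pts 9 al 10.0 169.0 off 0.9999999999999997 slope deg -1.0983331491049038e-16
thin_dowel 0.58 c [563.2  49.8] along 96.8 off nominal 1.59 off seen line 0.59 ang rel nominal -0.8 size [126.4  26.6]
tool rel dowel: t(x) -49.9 n(y) 1.0 tool z 141.70259734289849 rot [-179.83    0.     82.81] F [-0.7 -0.3 -0.6] time 26.4167
```

Thin is within about 0.6 mm. I raise the arm, then check both rods and the bystanders.

```bash
python3 -m handwheel '[[-1,0,-2,-3,0,0,0],[-1,0,-2,-3,0,0,0],[-1,0,-2,-3,0,0,0],[-1,0,-2,-2,0,0,0],[-1,0,-2,0,0,0,0],[-1,0,-2,0,0,0,0],[-1,0,0,0,0,0,0],[-1,0,0,0,0,0,0]]'
python3 -c '
from h import *
rod("thick_dowel",19,-93,"top");rod("thin_dowel",13,98,"top");rod("thin_dowel",13,98);rod("thick_dowel",19,-93)
save(snapshot("scene"),"s1",(220,170,480,370),3)'
```

```text
time: 27.13
tool_pos: [439.5, 15.1, 253.1]
tcp_rot: [-180.0, 0.0, 82.8]
ft_force: [0.1, 0.8, 0.0]
finger_gap: -0.5
grip_force: 0.0
line off 0.57 slope -0.02 10
thick_dowel 0.74 n 56 al -149.0 -37.0 OFF 1.43 YAW -0.63 tool along 46.7 tool n rel rod -118.3 t 27.1833 z 253.1
line off 0.92 slope 0.1 10
thin_dowel 0.82 n 57 al 42.0 154.0 OFF 1.05 YAW -0.44 tool along 46.6 tool n rel rod -117.0 t 27.3833 z 253.0
thick_dowel 0.7 n 29 al -93.0 -37.0 OFF 1.58 YAW -0.99 tool along 46.6 tool n rel rod -117.6 t 27.4833 z 253.1
```

View pics/s1.png

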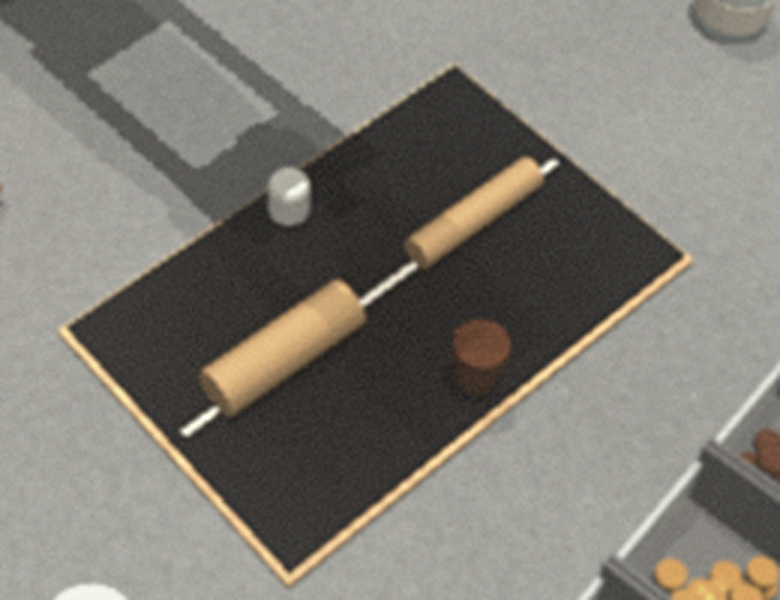

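Both rods lie centred along the white line: thick at (285,350) and thin at (475,210) in the crop. The door stop and foot are where they stood, and the robot is clear.

```bash
python3 -c '
from bench import hand_in
print(hand_in())'
```

```text
the job is handed in; nothing more can be done
None
```

Both dowels were rolled onto the white line, thick one first, and I handed the job in at about 27.5 s; my last measurements put each within about 1.5 mm of the line's centre and 1.5° of its direction.

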